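Find the rocking shield cover and hold it home

TASK

On the open amplifier chassis stand four identical aluminium shield covers, and one is no longer stuck down: press lightly with a fingertip on the ends of the covers until you find the one that rocks. Then press that cover at its middle until it sits fully home and level, and finish while still holding it down there so that its adhesive pad can take. Do not force anything, do not pull the cover up, and leave the loose knob, bottle, reel and screwdriver where they are.

Things in the scene. Friction and masses are not known exactly. Their poses are not given: they have to be found in the camera images.
- chassis: Fixed grey amplifier chassis, 230 (x) x 320 (y) mm, deck 40 mm high, aluminium front panel 52 mm high at its -x edge. Origin: centre of its underside. Four identical aluminium covers, 84 (x) x 50 (y) mm, stand in a row along y, 70 mm apart, in black rims 8 mm high; their tops are 14 to 20 mm above the deck. Three are rigidly stuck; one, in any of the places, is loose and looks the same
- place_1 (a point): centre of the top of the cover in the first place (counting from the chassis' +y end). Axes as the chassis's. True top height is within 3 mm of this point, whatever the cover, because the packing under each cover differs
- place_2 (a point): centre of the top of the cover in the second place (counting from the chassis' +y end). Axes as the chassis's. True top height is within 3 mm of this point, whatever the cover, because the packing under each cover differs
- place_3 (a point): centre of the top of the cover in the third place (counting from the chassis' +y end). Axes as the chassis's. True top height is within 3 mm of this point, whatever the cover, because the packing under each cover differs
- place_4 (a point): centre of the top of the cover in the fourth place (counting from the chassis' +y end). Axes as the chassis's. True top height is within 3 mm of this point, whatever the cover, because the packing under each cover differs
- rock (a joint): tilt (rad) of the loose cover about its middle line along the chassis's y: 0 level, positive +x end down, negative -x end down. Turns freely (under 2 N at an end) to 0.1 at most either way (less if pressed hard), where that end lands on its ledge 4 mm down; springs back to level when let go. Does not tell the place
- seat (a joint): how far (m) the middle of the loose cover is pressed down: 0 at rest, 0.004 fully home on its ledge, negative if pulled up. A springy pad resists with 1.5 N per mm (6 N fully home) and lifts the cover again when let go. Pressed off its middle it tilts first and needs more force to go home (12 N at 20 mm, 30 N at 32 mm). Does not tell the place
- knob_mid (a point): centre of a loose black spare knob, 28 mm across, 22 mm high, standing on the chassis deck behind (+x of) the covers
- cleaner_mid (a point): centre, half-way up, of a white bottle, 48 mm across, 130 mm high, standing on the bench to the right (-y) of the chassis
- reel_mid (a point): centre of an orange solder reel standing on its flange, 60 mm across, 40 mm high, on the bench to the left (+y) of the chassis
- driver_grip (a point): middle of the handle of a yellow screwdriver, 180 mm long, lying on the bench to the right (-y) of the chassis, nearer the robot than the bottle

How it is judged:
By the outcome, as a careful person would: the job done as asked, in the order asked, and still so for the second after the job is handed in, while the arm keeps its last pose, push and grip.
It also fails if it takes over 58 s, if anything falls off the work surface, if the arm or the gripper's body presses on something with over 40 N, if the wrist force passes 120 N, or if a joint passes its speed limit or range.

ROBOT

A 6-joint arm with a two-finger parallel gripper is mounted at the origin on the work surface. World frame = base frame: x ahead of the robot, y to its left, z up, the work surface at z = 0. Lengths are in m, angles in rad, forces in N, time in s.
With the tool pointing down it reaches from about 0.35 to 1 m from the base axis. Payload 7.1 kg.
Tool frame: the origin (TCP) lies at the very end of the fingers, on their centre line; the grasp point (between the pads) lies 19 mm behind it; z points along the fingers, y is the direction in which the jaws open and shut (so a half turn about z gives the same grasp; the last joint's range is limited). The gripper opens to 85 mm and grips with 20 to 120 N. Pads are 22 mm wide; open, the fingers measure 114 mm over their backs; the gripper's body (76 mm by 85 mm) begins 54 mm behind the grasp point. The pads swing forward as they close: fully open they stand 13 mm farther back than shut.
Start: joints at [-1.197, 0.423, 1.63, -0, 1.089, -0.019], TCP at [0.239, -0.577, 0.231] pointing down, gripper open.
Joint ranges: [-3, 3], [-0.9, 2.11], [0.09, 2.58], [-1.31, 4.45], [0.11, 2.69], [-2.54, 2.54]. Speed limits (rad/s): [2.39, 2.39, 3.01, 3.14, 3.14, 3.14].

INTERFACE

Orientations are given as a 3x3 rotation matrix whose columns are the frame's x, y, z axes.
In Python, from station import env gives the robot as it stands.
- The arm moves only by the tool arm_command, never from a script. Its argument "steps" is a list of rows, each a list of 3 entries, a list of its own where there are three numbers: the opening, from 0 (shut) to 1 (fully open), then the shift along the tool's x, y, z in units of 25 mm (1.0 is 25 mm), then the turn about the tool's z in degrees. A call has 1 to 5 rows; each row shifts and turns the commanded pose from where the row before left it, along the tool's axes as they then stand; what a row does not reach is not made up. A row lasts 1/12 s, in which the tool goes at most 41.7 mm and 7.16 degrees, less where a joint would pass 70% of its speed; a pose out of reach is approached as far as the arm can. A call is refused whole if a number of a shift passes 1 or a number of a turn 7.16, either way. A call with a gripper value outside its range is refused whole. The fingers move at their own pace and stop on an object; the grip force is fixed at half the most. Time passes only in rows, so rows that do not move let the fingers close. It gives the time, the measured TCP pose, the force and the opening at its end, in the units of the state.
- env.state(): the state, without advancing time (a new reading comes with each control period).
- env.camera(name): name is "scene" or "side" or "wrist"; returns a dict with "color" (384x512x3 uint8, red, green, blue), "fx", "fy", "cx", "cy" (pixels), "R" (3x3) and "t" (3): a world point X has camera coordinates R X + t. Camera axes: x right, y down, z forward; pixel columns grow to the right and rows downward; lengths in m; the calibration is good to about 2 mm. A picture is of the moment at which its call begins. There is no depth.
- env.close_job(): hands the job in, once; it reports no verdict.
The state is a dict: "time_s": time; "qpos": joint angles; "joint_vel": joint speeds; "tau": joint torques, N m; "tcp_pos": TCP position; "tool_rot": TCP orientation; "contact_force": force on the tool from outside, world axes, zero at the start; "wrist_torque": the same for the moment, N m; "gripper_width": finger opening in m.
Only numpy, scipy, OpenCV 4.12 (cv2) and the standard library are available. Lean on these libraries where they do the work, as an engineer would, in place of code of your own. Each camera call takes 0.05 s, during which the arm holds its last target. There are 200 camera calls.

## Working session

There is one attempt and no reset: what is moved stays moved. The work goes in short steps, Python scripts to look and compute and a tool call to move; the robot and the scene stay as the last step left them, time stands still between calls to the robot, and variables do not carry over. Pictures are saved under pics/ and viewed, about 8 in all and at most 12, crops included, and the job is handed in when it is done.

Besides the shell and the picture viewer there is one more tool, called after "Emit:" as name(argument=value, ...), one argument or row to a line, values as JSON. arm_command: Moves the arm, as the interface text tells. Its arguments: {"type":"object","properties":{"steps":{"type":"array"}},"required":["steps"]}

```bash
mkdir -p pics; python3 - <<'E'
from station import env
import cv2,pickle,numpy as np
s=env.state(); print({k:np.round(v,3).tolist() for k,v in s.items()})
d={}
for n in("scene","side"):
    d[n]=c=env.camera(n); cv2.imwrite(f"pics/{n}1.png",c["color"][:,:,::-1]); print(n,c["fx"],c["cx"],c["cy"],np.round(-c["R"].T@c["t"],3),np.round(c["R"],3).tolist())
pickle.dump(d,open("c.pkl","wb"))
E
```

```text
{'time_s': 0.0, 'qpos': [-1.197, 0.424, 1.631, 0.0, 1.089, -0.019], 'joint_vel': [0.001, 0.001, -0.001, 0.001, 0.002, -0.001], 'tau': [-0.0, -55.738, -28.174, 0.0, 0.007, -0.0], 'tcp_pos': [0.239, -0.577, 0.23], 'tool_rot': [[0.924, 0.383, -0.001], [0.383, -0.924, 0.002], [0.0, -0.002, -1.0]], 'contact_force': [0.152, -0.63, -0.204], 'wrist_torque': [0.02, 0.058, -0.012], 'gripper_width': 0.085}
scene 409.8323289558984 258.6445243989688 192.3026510636556 [ 0.975 -0.386  1.02 ] [[0.632, 0.775, -0.012], [0.641, -0.532, -0.554], [-0.435, 0.343, -0.833]]
side 394.4945009861902 253.0559592673187 195.33728412665843 [0.085 0.73  0.984] [[-0.868, -0.497, 0.008], [-0.376, 0.646, -0.664], [0.325, -0.579, -0.747]]
```

View pics/scene1.png

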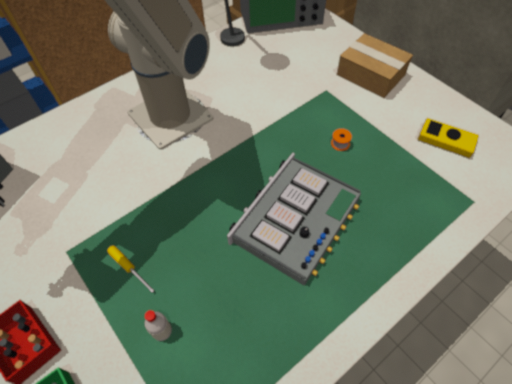

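View pics/side1.png

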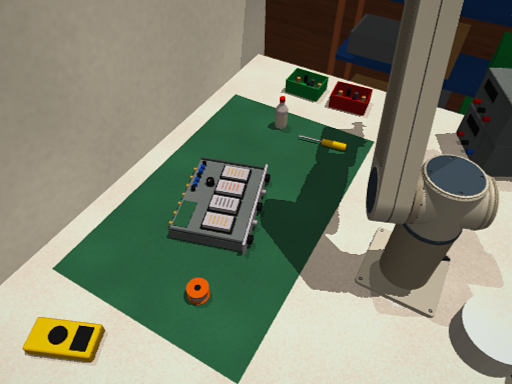

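The scene view shows the chassis around (297,218), with the covers' centres near (311,180), (297,197), (285,216) and (270,236). In the side view they are near (236,172), (230,187), (224,203) and (219,221). Next I'll segment them.

```bash
cat > h.py <<'E'
import numpy as np
def ray(c,uv,z):
    C=-c["R"].T@c["t"]; d=c["R"].T@np.array([(uv[0]-c["cx"])/c["fx"],(uv[1]-c["cy"])/c["fy"],1]); return C+d*(z-C[2])/d[2]
E
python3 - <<'E'
import cv2,pickle,numpy as np
from h import ray
d=pickle.load(open("c.pkl","rb"))
roi={"scene":(225,150,370,290),"side":(160,145,280,260)}
tiles=[]
for n,(a,b,e,f) in roi.items():
    im=d[n]["color"][b:f,a:e]; h=cv2.resize(im,None,fx=4,fy=4,interpolation=cv2.INTER_CUBIC)
    m=(h.min(2)>125).astype(np.uint8)
    m=cv2.morphologyEx(m,cv2.MORPH_OPEN,np.ones((5,5)))
    m=cv2.morphologyEx(m,cv2.MORPH_CLOSE,np.ones((9,9)))
    o=h[:,:,::-1].copy()
    for k in cv2.findContours(m,0,2)[0]:
        A=cv2.contourArea(k)
        if A<2000: continue
        r=cv2.minAreaRect(k); bx=cv2.boxPoints(r); cv2.polylines(o,[bx.astype(int)],1,(0,255,0),1)
        P=[ray(d[n],((x+.5)/4-.5+a,(y+.5)/4-.5+b),.057)[:2] for x,y in [r[0],*bx]]
        print(n,A,np.round(r[0],0),np.round(P,3).tolist())
    cv2.imwrite(f"pics/{n}2.png",o)
    tiles.append(o)
E
```

```text
scene 8423.0 [182. 340.] [[0.595, -0.051], [0.564, -0.087], [0.543, -0.039], [0.627, -0.014], [0.645, -0.062]]
scene 8063.0 [238. 260.] [[0.573, 0.018], [0.541, -0.02], [0.518, 0.03], [0.604, 0.056], [0.624, 0.007]]
scene 7365.0 [290. 187.] [[0.552, 0.085], [0.52, 0.048], [0.497, 0.097], [0.583, 0.122], [0.604, 0.074]]
scene 6977.5 [340. 120.] [[0.532, 0.152], [0.501, 0.114], [0.476, 0.164], [0.563, 0.19], [0.584, 0.14]]
scene 4782.0 [139. 176.] [[0.477, 0.01], [0.516, -0.142], [0.415, 0.181], [0.433, 0.182], [0.531, -0.139]]
side 5773.0 [232. 302.] [[0.532, 0.15], [0.563, 0.186], [0.586, 0.14], [0.5, 0.113], [0.479, 0.159]]
side 5091.0 [257. 231.] [[0.553, 0.081], [0.584, 0.117], [0.607, 0.071], [0.521, 0.045], [0.501, 0.091]]
side 4534.0 [281. 167.] [[0.573, 0.015], [0.604, 0.051], [0.627, 0.005], [0.541, -0.021], [0.521, 0.025]]
side 4271.0 [303. 109.] [[0.591, -0.05], [0.622, -0.013], [0.646, -0.062], [0.56, -0.087], [0.539, -0.038]]
side 3587.0 [390. 241.] [[0.459, 0.039], [0.427, 0.188], [0.526, -0.134], [0.497, -0.138], [0.403, 0.184]]
side 3693.5 [43. 41.] [[0.828, -0.007], [0.828, 0.052], [0.895, -0.031], [0.828, -0.07], [0.765, 0.015]]
```

View pics/scene2.png

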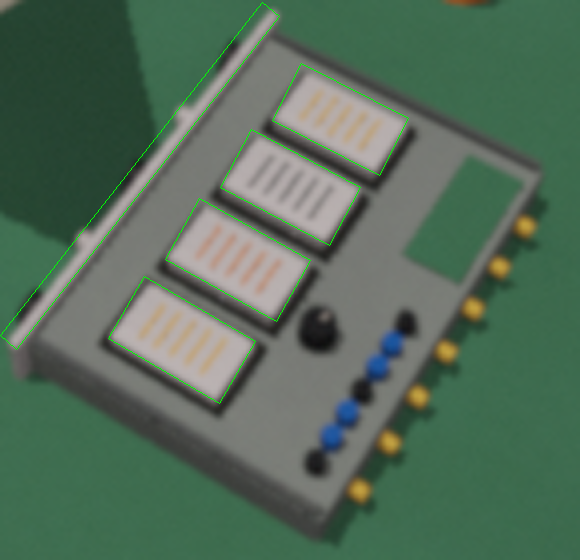

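View pics/side2.png

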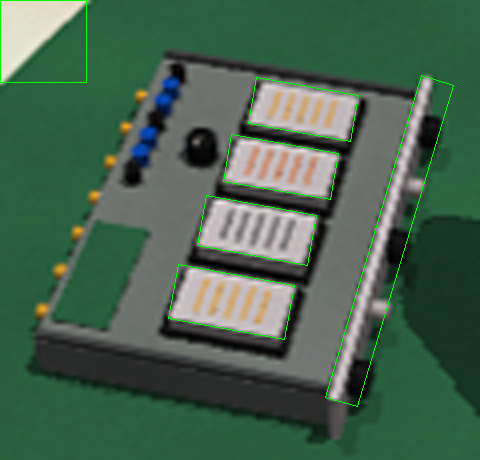

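Both views agree to about 3 mm: the covers' centres are about (0.532,0.151), (0.5525,0.083), (0.573,0.0165) and (0.593,-0.0505), and the chassis yaw is about 16.9°. The black knob is well behind covers 3 and 4, near (319,329) in the scene crop. I'll press the -x ends, which are clear of it.

Emit:
arm_command(
  steps=[
    [0,[0,0,0],5.6],
    [0,[0.97,-0.85,0],0],
    [0,[0.97,-0.85,0],0],
    [0,[0.97,-0.85,0],0],
    [0,[0.97,-0.85,0],0],
  ],
)

```text
time_s: 0.52
tcp_pos: [0.3075, -0.4664, 0.2309]
tool_rot: [[0.957, 0.29, -0.0], [0.29, -0.957, 0.001], [-0.0, -0.001, -1.0]]
contact_force: [0.4, -0.3, 0.8]
gripper_width: 0.0254
```

Emit:
arm_command(
  steps=[
    [0,[0.97,-0.85,0],0],
    [0,[0.97,-0.85,0],0],
    [0,[0.97,-0.85,0],0],
    [0,[0.97,-0.85,0],0],
    [0,[0.97,-0.85,0],0],
  ],
)

```text
time_s: 0.93
tcp_pos: [0.3928, -0.3294, 0.2311]
tool_rot: [[0.957, 0.291, -0.0], [0.291, -0.957, 0.0], [-0.0, -0.0, -1.0]]
contact_force: [0.6, 0.4, -0.3]
gripper_width: -0.0
```

Emit:
arm_command(
  steps=[
    [0,[0.97,-0.85,0],0],
    [0,[0.97,-0.85,0],0],
    [0,[0.97,-0.85,0],0],
    [0,[0.97,-0.85,0],0],
    [0,[0.97,-0.85,0],0],
  ],
)

```text
time_s: 1.35
tcp_pos: [0.478, -0.1925, 0.2311]
tool_rot: [[0.957, 0.291, -0.0], [0.291, -0.957, 0.0], [-0.0, -0.0, -1.0]]
contact_force: [0.4, -1.1, -0.1]
gripper_width: 0.0002
```

Emit:
arm_command(
  steps=[
    [0,[0.97,-0.85,0],0],
    [0,[0.97,-0.85,0],0],
    [0,[0.97,-0.85,0],0],
    [0,[0.97,-0.85,0],0],
    [0,[0,0,0],0],
  ],
)

```text
time_s: 1.77
tcp_pos: [0.5481, -0.0805, 0.2312]
tool_rot: [[0.956, 0.294, 0.001], [0.294, -0.956, 0.001], [0.002, -0.001, -1.0]]
contact_force: [0.0, 0.4, 0.7]
gripper_width: -0.0001
```

Emit:
arm_command(
  steps=[
    [0,[0.77,-0.62,0.9],0],
    [0,[0,0,1],0],
    [0,[0,0,1],0],
    [0,[0,0,1],0],
    [0,[0,0,1],0],
  ],
)

```text
time_s: 2.18
tcp_pos: [0.5591, -0.0641, 0.1075]
tool_rot: [[0.957, 0.291, -0.0], [0.291, -0.957, -0.0], [-0.0, -0.0, -1.0]]
contact_force: [0.1, -0.6, 0.2]
gripper_width: -0.0003
```

Emit:
arm_command(
  steps=[
    [0,[0,0,0.8],0],
    [0,[0,0,0.5],0],
    [0,[0,0,0.2],0],
    [0,[0,0,0],0],
    [0,[0,0,0],0],
  ],
)

```text
time_s: 2.6
tcp_pos: [0.56, -0.0642, 0.0719]
tool_rot: [[0.957, 0.291, 0.001], [0.291, -0.957, -0.0], [0.001, 0.0, -1.0]]
contact_force: [0.4, -0.1, 0.5]
gripper_width: 0.0001
```

```bash
python3 - <<'E'
from station import env
import cv2,numpy as np
o=[]
for n,(a,b,e,f) in {"scene":(225,150,370,290),"side":(160,130,305,270)}.items():
    o.append(cv2.resize(env.camera(n)["color"][b:f,a:e,::-1],(390,390),interpolation=cv2.INTER_CUBIC))
cv2.imwrite("pics/both3.png",np.hstack(o)); s=env.state(); print(s["tcp_pos"],s["contact_force"])
E
```

```text
[ 0.5605336  -0.06424534  0.07259256] [-0.31562671  0.03890702 -0.04770518]
```

View pics/both3.png

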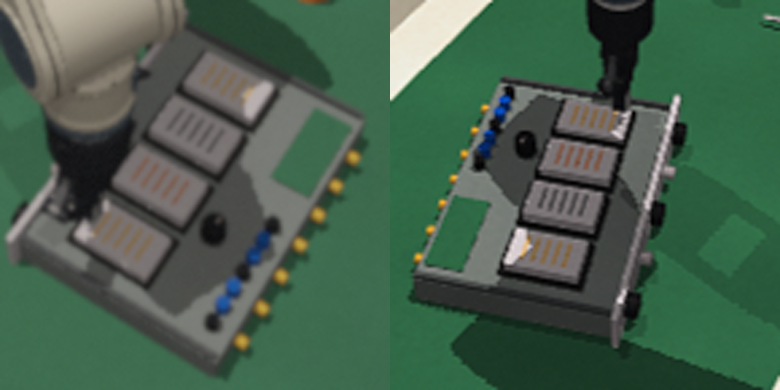

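The image shows the shut fingertips over the -x end of cover 4, at about (95,215) in the left crop and (617,118) in the right. Now I'll approach slowly.

Emit:
arm_command(
  steps=[
    [0,[0,0,0.24],0],
    [0,[0,0,0.12],0],
    [0,[0,0,0.04],0],
    [0,[0,0,0.04],0],
    [0,[0,0,0],0],
  ],
)

```text
time_s: 3.12
tcp_pos: [0.5595, -0.064, 0.0602]
tool_rot: [[0.957, 0.291, -0.0], [0.291, -0.957, 0.0], [-0.0, -0.0, -1.0]]
contact_force: [-0.5, -0.5, -0.2]
gripper_width: 0.0001
```

Emit:
arm_command(
  steps=[
    [0,[0,0,0.04],0],
    [0,[0,0,0],0],
    [0,[0,0,0.04],0],
    [0,[0,0,0],0],
  ],
)

```text
time_s: 3.45
tcp_pos: [0.5595, -0.064, 0.0582]
tool_rot: [[0.957, 0.291, -0.0], [0.291, -0.957, 0.0], [-0.0, -0.0, -1.0]]
contact_force: [0.0, 0.4, -0.7]
gripper_width: 0.0
```

Emit:
arm_command(
  steps=[
    [0,[0,0,0.04],0],
    [0,[0,0,0],0],
    [0,[0,0,0.02],0],
    [0,[0,0,0],0],
  ],
)

```text
time_s: 3.78
tcp_pos: [0.5595, -0.064, 0.0567]
tool_rot: [[0.957, 0.291, -0.0], [0.291, -0.957, 0.0], [-0.0, -0.0, -1.0]]
contact_force: [0.3, 0.1, -0.1]
gripper_width: -0.0001
```

Emit:
arm_command(
  steps=[
    [0,[0,0,0.03],0],
    [0,[0,0,0],0],
    [0,[0,0,0.03],0],
    [0,[0,0,0],0],
  ],
)

```text
time_s: 4.12
tcp_pos: [0.5595, -0.064, 0.0552]
tool_rot: [[0.957, 0.291, -0.0], [0.291, -0.957, 0.0], [-0.0, -0.0, -1.0]]
contact_force: [0.4, 1.4, 0.2]
gripper_width: -0.0001
```

Emit:
arm_command(
  steps=[
    [0,[0,0,0.03],0],
    [0,[0,0,0],0],
    [0,[0,0,0.03],0],
    [0,[0,0,0],0],
  ],
)

```text
time_s: 4.45
tcp_pos: [0.5596, -0.0641, 0.0543]
tool_rot: [[0.957, 0.291, -0.0], [0.291, -0.957, -0.0], [-0.0, -0.0, -1.0]]
contact_force: [-1.5, 0.5, 4.7]
gripper_width: -0.0
```

Emit:
arm_command(
  steps=[
    [0,[0,0,-0.4],0],
    [0,[0,-0.93,0],0],
    [0,[0,-0.94,0],0],
    [0,[0,-0.94,0],0],
    [0,[0,0,0.1],0],
  ],
)

```text
time_s: 4.87
tcp_pos: [0.538, 0.0058, 0.062]
tool_rot: [[0.956, 0.293, -0.001], [0.293, -0.956, 0.001], [-0.0, -0.001, -1.0]]
contact_force: [-0.7, 1.0, -0.3]
gripper_width: 0.0001
```

Emit:
arm_command(
  steps=[
    [0,[0,0,0],0],
    [0,[0,0,0.06],0],
    [0,[0,0,0],0],
    [0,[0,0,0.04],0],
    [0,[0,0,0],0],
  ],
)

```text
time_s: 5.28
tcp_pos: [0.5393, 0.0025, 0.0587]
tool_rot: [[0.957, 0.29, 0.0], [0.29, -0.957, -0.0], [0.0, 0.0, -1.0]]
contact_force: [-0.4, 0.5, -0.4]
gripper_width: 0.0007
```

Emit:
arm_command(
  steps=[
    [0,[0,0,0.03],0],
    [0,[0,0,0],0],
    [0,[0,0,0.03],0],
    [0,[0,0,0],0],
  ],
)

```text
time_s: 5.62
tcp_pos: [0.5394, 0.0026, 0.0583]
tool_rot: [[0.957, 0.291, 0.0], [0.291, -0.957, -0.0], [0.0, 0.0, -1.0]]
contact_force: [-2.6, -1.4, 13.3]
gripper_width: -0.0
```

Emit:
arm_command(
  steps=[
    [0,[0,0,0.03],0],
    [0,[0,0,0],0],
  ],
)

```text
time_s: 5.78
tcp_pos: [0.5394, 0.0026, 0.0583]
tool_rot: [[0.957, 0.291, 0.0], [0.291, -0.957, -0.0], [0.0, 0.001, -1.0]]
contact_force: [-5.6, -3.0, 21.8]
gripper_width: -0.0001
```

Emit:
arm_command(
  steps=[
    [0,[0,0,0.03],0],
    [0,[0,0,0],0],
  ],
)

```text
time_s: 5.95
tcp_pos: [0.5394, 0.0026, 0.0582]
tool_rot: [[0.957, 0.291, 0.001], [0.291, -0.957, -0.0], [0.0, 0.001, -1.0]]
contact_force: [-8.8, -2.3, 29.5]
gripper_width: -0.0001
```

Cover 3 is rigid: it stopped at z≈0.0584. I shouldn't have queued those presses, because the force reached 30 N. From here I'll take single steps. Next is cover 2.

Emit:
arm_command(
  steps=[
    [0,[0,0,-0.4],0],
    [0,[0,-0.93,0],0],
    [0,[0,-0.93,0],0],
    [0,[0,-0.94,0],0],
    [0,[0,0,0.08],0],
  ],
)

```text
time_s: 6.37
tcp_pos: [0.5178, 0.0725, 0.064]
tool_rot: [[0.956, 0.292, -0.0], [0.292, -0.956, 0.001], [-0.0, -0.001, -1.0]]
contact_force: [-0.4, -0.0, -0.1]
gripper_width: -0.0002
```

Emit:
arm_command(
  steps=[
    [0,[0,0,0],0],
    [0,[0,0,0.06],0],
    [0,[0,0,0.06],0],
    [0,[0,0,0],0],
  ],
)

```text
time_s: 6.7
tcp_pos: [0.5189, 0.0694, 0.0605]
tool_rot: [[0.957, 0.29, -0.0], [0.29, -0.957, -0.0], [-0.0, -0.0, -1.0]]
contact_force: [0.6, 0.1, 0.2]
gripper_width: 0.0001
```

Emit:
arm_command(
  steps=[
    [0,[0,0,0.03],0],
    [0,[0,0,0],0],
    [0,[0,0,0.03],0],
    [0,[0,0,0],0],
  ],
)

```text
time_s: 7.03
tcp_pos: [0.5188, 0.0699, 0.0592]
tool_rot: [[0.957, 0.29, -0.0], [0.29, -0.957, -0.0], [-0.0, -0.0, -1.0]]
contact_force: [-0.4, -0.9, -0.5]
gripper_width: -0.0001
```

Emit:
arm_command(
  steps=[
    [0,[0,0,0.03],0],
    [0,[0,0,0],0],
    [0,[0,0,0.03],0],
    [0,[0,0,0],0],
  ],
)

```text
time_s: 7.37
tcp_pos: [0.5189, 0.0701, 0.0578]
tool_rot: [[0.957, 0.291, 0.0], [0.291, -0.957, 0.0], [0.0, 0.0, -1.0]]
contact_force: [0.1, 0.6, 0.7]
gripper_width: -0.0001
```

Emit:
arm_command(
  steps=[
    [0,[0,0,0.03],0],
    [0,[0,0,0],0],
    [0,[0,0,0.03],0],
    [0,[0,0,0],0],
  ],
)

```text
time_s: 7.7
tcp_pos: [0.5189, 0.0702, 0.0564]
tool_rot: [[0.957, 0.291, 0.0], [0.291, -0.957, 0.0], [0.0, 0.0, -1.0]]
contact_force: [-1.2, -1.6, 4.2]
gripper_width: -0.0002
```

Emit:
arm_command(
  steps=[
    [0,[0,0,0.03],0],
    [0,[0,0,0],0],
  ],
)

```text
time_s: 7.87
tcp_pos: [0.5189, 0.0702, 0.056]
tool_rot: [[0.957, 0.291, 0.0], [0.291, -0.957, 0.0], [0.0, 0.0, -1.0]]
contact_force: [-1.2, -0.2, 7.5]
gripper_width: 0.0001
```

Emit:
arm_command(
  steps=[
    [0,[0,0,0.03],0],
    [0,[0,0,0],0],
  ],
)

```text
time_s: 8.03
tcp_pos: [0.519, 0.0702, 0.0557]
tool_rot: [[0.957, 0.291, 0.0], [0.291, -0.957, 0.0], [0.0, 0.0, -1.0]]
contact_force: [-2.6, -2.1, 12.7]
gripper_width: 0.0003
```

Cover 2 gave way under load (0.4 mm for 3 N), unlike the rigid cover 3. Next I'll press its middle, which should feel like a soft 1.5 N/mm spring if it is the loose one.

Emit:
arm_command(
  steps=[
    [0,[0,0,-0.4],0],
    [0,[0.7,-0.05,-0.05],0],
    [0,[0.73,-0.05,0],0],
    [0,[0,0,0.05],0],
    [0,[0,0,0],0],
  ],
)

```text
time_s: 8.45
tcp_pos: [0.5525, 0.0831, 0.0648]
tool_rot: [[0.957, 0.291, 0.0], [0.291, -0.957, 0.0], [0.0, -0.0, -1.0]]
contact_force: [-0.4, 0.2, -0.7]
gripper_width: -0.0001
```

Emit:
arm_command(
  steps=[
    [0,[0,0,0.06],0],
    [0,[0,0,0],0],
    [0,[0,0,0.04],0],
    [0,[0,0,0],0],
    [0,[0,0,0],0],
  ],
)

```text
time_s: 8.87
tcp_pos: [0.5518, 0.0828, 0.0622]
tool_rot: [[0.957, 0.291, -0.0], [0.291, -0.957, -0.0], [-0.0, -0.0, -1.0]]
contact_force: [0.9, 0.2, -0.3]
gripper_width: -0.0003
```

Emit:
arm_command(
  steps=[
    [0,[0,0,0.04],0],
    [0,[0,0,0],0],
    [0,[0,0,0.04],0],
    [0,[0,0,0],0],
    [0,[0,0,0],0],
  ],
)

```text
time_s: 9.28
tcp_pos: [0.5522, 0.0829, 0.0603]
tool_rot: [[0.957, 0.291, -0.0], [0.291, -0.957, -0.0], [-0.0, -0.0, -1.0]]
contact_force: [-0.2, -0.6, 0.2]
gripper_width: 0.0002
```

Emit:
arm_command(
  steps=[
    [0,[0,0,0.04],0],
    [0,[0,0,0],0],
    [0,[0,0,0],0],
  ],
)

```text
time_s: 9.53
tcp_pos: [0.5523, 0.083, 0.0593]
tool_rot: [[0.957, 0.291, 0.0], [0.291, -0.957, 0.0], [0.0, 0.0, -1.0]]
contact_force: [0.6, -0.1, 0.6]
gripper_width: 0.0001
```

Emit:
arm_command(
  steps=[
    [0,[0,0,0.04],0],
    [0,[0,0,0],0],
    [0,[0,0,0],0],
  ],
)

```text
time_s: 9.78
tcp_pos: [0.5524, 0.083, 0.0584]
tool_rot: [[0.957, 0.291, 0.0], [0.291, -0.957, 0.0], [0.0, 0.0, -1.0]]
contact_force: [-1.0, -0.4, 2.2]
gripper_width: 0.0001
```

Contact at the middle is at 0.059 or higher, while the end gave way to 0.0557, and the force rises softly. Cover 2 is the loose one, so I'll press it home gradually.

Emit:
arm_command(
  steps=[
    [0,[0,0,0.04],0],
    [0,[0,0,0],0],
    [0,[0,0,0.04],0],
    [0,[0,0,0],0],
    [0,[0,0,0],0],
  ],
)

```text
time_s: 10.2
tcp_pos: [0.5524, 0.083, 0.0564]
tool_rot: [[0.957, 0.291, 0.0], [0.291, -0.957, 0.0], [0.0, 0.0, -1.0]]
contact_force: [-0.7, 0.3, 4.8]
gripper_width: 0.0
```

Emit:
arm_command(
  steps=[
    [0,[0,0,0.04],0],
    [0,[0,0,0],0],
    [0,[0,0,0],0],
  ],
)

```text
time_s: 10.45
tcp_pos: [0.5524, 0.083, 0.0557]
tool_rot: [[0.957, 0.291, 0.0], [0.291, -0.957, 0.0], [0.0, 0.0, -1.0]]
contact_force: [-0.5, -0.2, 7.0]
gripper_width: 0.0003
```

Emit:
arm_command(
  steps=[
    [0,[0,0,0.03],0],
    [0,[0,0,0],0],
    [0,[0,0,0],0],
  ],
)

```text
time_s: 10.7
tcp_pos: [0.5524, 0.0829, 0.0554]
tool_rot: [[0.957, 0.291, 0.0], [0.291, -0.957, 0.0], [0.0, 0.0, -1.0]]
contact_force: [-3.2, 0.0, 11.9]
gripper_width: -0.0004
```

Emit:
arm_command(
  steps=[
    [0,[0,0,0.02],0],
    [0,[0,0,0],0],
    [0,[0,0,0],0],
    [0,[0,0,0],0],
  ],
)

```text
time_s: 11.03
tcp_pos: [0.5524, 0.083, 0.0552]
tool_rot: [[0.957, 0.291, 0.0], [0.291, -0.957, 0.0], [0.0, 0.0, -1.0]]
contact_force: [-4.1, -1.0, 15.8]
gripper_width: -0.0001
```

```bash
python3 - <<'E'
from station import env
import cv2,numpy as np
o=[]
for n,(a,b,e,f) in {"scene":(225,150,370,290),"side":(160,130,305,270)}.items():
    o.append(cv2.resize(env.camera(n)["color"][b:f,a:e,::-1],(390,390),interpolation=cv2.INTER_CUBIC))
cv2.imwrite("pics/both4.png",np.hstack(o)); s=env.state(); print(s["tcp_pos"],s["contact_force"],s["wrist_torque"])
E
```

```text
[0.55244418 0.08295599 0.05523318] [-3.926267   -0.37557425 16.49829241] [-0.08402956  0.6558308   0.01512335]
```

View pics/both4.png

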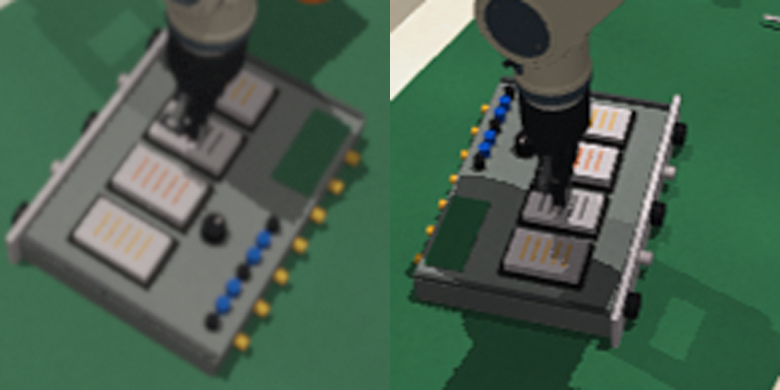

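The picture shows the tips pressing the middle of cover 2, at about (190,130) in the left crop and (563,205) in the right. The knob has not moved, and the force shows the cover resting on its ledge. Handing in.

```bash
python3 -c "
from station import env
env.close_job(); s=env.state(); print(s['time_s'],s['tcp_pos'],s['contact_force'])"
```

```text
the job is handed in; nothing more can be done
the job is handed in; nothing more can be done
```

I found the loose cover in place 2 (counting from the +y end) and pressed it home at its middle. I handed the job in with the shut fingertips still holding it down at about 16 N.

- **Finding it:** I pressed the -x ends of covers 4, 3 and 2. Cover 3 was rigid at z≈58.4 mm. The end of cover 2 gave way softly, from a rest height of about 59.6 mm to 55.7 mm under 13 N.
- **Seating it:** At its middle the force rose gently, to 2.2 N at 58.4 mm, 4.8 N at 56.4 mm and 7 N at 55.7 mm. It then stiffened to about 16 N at 55.2 mm, which is about 4 mm of travel onto the ledge.

**Not fully checked:**
- I did not test cover 1. I pressed cover 4 only to 4.7 N, which stopped the tips at about 54.3 mm.
- That it sits level is inferred from the central press and the force curve, because the pictures are too coarse to measure tilt.
- While testing cover 3 I queued too many press steps and its force reached about 30 N, more than the light press intended. It did not move.
- In the last picture the knob looked undisturbed. The arm stayed well clear of the bottle, reel and screwdriver.

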